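# Put the brush and the squeegee away in the tool tray

## Robot

A 7-joint arm with a two-finger parallel gripper is mounted at the origin on a cart in front of the work surface, level with it; the furniture and walls round the work are solid. World frame = base frame: x ahead of the robot, y to its left, z up, the work surface at z = 0. Lengths are in m, angles in rad, forces in N, time in s.
With the tool pointing down it reaches from about 0.4 to 0.875 m from the base axis. Payload 6.5 kg.
Tool frame: the origin (TCP) lies midway between the tips of the shut fingers; the grasp point (between the pads) lies 19 mm behind it (bot.pinch_z is the distance from the TCP to the grasp point, in m); x points along the fingers, z is the direction in which the jaws open and shut, and the axes are right-handed (so a half turn about x gives the same grasp; the last joint's range is limited). The gripper opens to 85 mm and grips with 20 to 120 N. Pads are 22 mm wide; open, the fingers measure 114 mm over their backs; the gripper's body (76 mm by 85 mm) begins 54 mm behind the grasp point. The pads swing forward as they close: fully open they stand 13 mm farther back than shut.
Start: joints at [-1.358, 0.536, -0.004, 1.538, 0.003, 1.067, -0.071], TCP at [0.179, 0.625, 0.231] pointing down, gripper open.
Joint ranges: [-2.7, 2.7], [-0.37, 2.16], [-1.27, 1.26], [0.24, 2.4], [-1.31, 4.45], [0.19, 1.91], [-2.76, 2.76]. Speed limits (rad/s): [2.39, 2.39, 3.14, 3.14, 3.14, 3.14, 3.14].

## Interface

Orientations are given as a unit quaternion [x, y, z, w].
In Python, from plant import status, cams, job, bot gives the robot as it stands.
- The arm moves only by the tool move_arm, never from a script. Its argument "motion" is a list of rows, each a list of 4 numbers: the shift along the tool's x, y, z each as a share of 0.15 m, from -1 to 1, then the turn about the tool's x as a share of pi rad, from -1 to 1. A call has 1 to 10 rows; each row shifts and turns the commanded pose from where the row before left it, along the tool's axes as they then stand; what a row does not reach is not made up. A row lasts 1/12 s, in which the tool goes at most 41.7 mm and 7.16 degrees, less where a joint would pass 70% of its speed; a pose out of reach is approached as far as the arm can. A call with a number of a shift or a turn outside -1 to 1 is refused whole. A call with a gripper value outside its range is refused whole. "grip" is the opening, from 0 (shut) to 1 (fully open), set as the call begins (left out, the last holds). The fingers move at their own pace and stop on an object; "grip_force" is the grip in N (left out, the last holds). Time passes only in rows, so rows that do not move let the fingers close. It gives the time, the measured TCP pose, the force and the opening at its end, in the units of the state.
- status.state(): the state, without advancing time (a new reading comes with each control period).
- cams.capture(name): name is "scene" or "top" or "wrist"; returns a dict with "color" (480x640x3 uint8, blue, green, red), "mtx" (3x3 intrinsics, pixels), "rvec" (rotation vector, rad) and "tvec" (3), from world to camera coordinates, as OpenCV has them. Camera axes: x right, y down, z forward; pixel columns grow to the right and rows downward; lengths in m; the calibration is good to about 2 mm. A picture is of the moment at which its call begins. There is no depth.
- job.job_done(): hands the job in, once; it reports no verdict.
The state is a dict: "time": time; "joint_pos": joint angles; "joint_velocities": joint speeds; "effort": joint torques, N m; "position": TCP position; "eef_rot": TCP orientation; "ft_force": force on the tool from outside, world axes, zero at the start; "moment": the same for the moment, N m; "width": finger opening in m.
Only numpy, scipy, OpenCV 4.12 (cv2) and the standard library are available. Lean on these libraries where they do the work, as an engineer would, in place of code of your own. Each camera call takes 0.05 s, during which the arm holds its last target. There are 200 camera calls.

## Task

Tidy up: lay the black-handled brush flat in the long compartment of the wooden tray, lined up along it, and the orange and black squeegee flat in the empty compartment beside it, its black bar parallel to the long compartment. Set both down on the tray floor within the walls, without dropping or throwing them. Leave the tan brush on the table and the eraser in the tray where they are.

Things in the scene. Friction and masses are not known exactly. Their poses are not given: they have to be found in the camera images.
- black_brush: artist's brush with a black handle and a light-coloured tip, lying on the table: 185 long, 14 wide, 14 high, 30 g. Origin: centre of its underside; x runs along the brush, z up. Pinch it across its y axis near the middle; it grips like a straight bar 14 wide and does not roll.
- orange_squeegee: small flat squeegee, orange blade with a black bar along one long edge, lying flat on the table: 50 (x) by 66 (y), 12 high at the black bar (x from -25 to -15) and 9 high over the orange rest; 40 g, rigid. Origin: centre of its underside; y runs along the black bar, z up. Pinch it across its 50 mm width (x axis), near the middle.
- brush_slot (a point): centre of the felt floor of the tray's long compartment, 6 above the table. The compartment is 66 (x) by 230 (y); y runs along it. The tray is wooden, fixed to the table, 188 (x) by 242 (y) outside, walls 6 thick whose tops stand 12 above the felt and 18 above the table; z up.
- squeegee_bay (a point): centre of the felt floor of the tray's empty compartment, the larger of the two beside the long one, 6 above the table: 104 (x) by 128 (y), same axes as brush_slot (y parallel to the long compartment), walls 12 above the felt. It lies 91 along +x and 51 along -y from brush_slot.
- tan_brush: a second artist's brush, light tan wooden handle with a dark tip, 190 long, 11 wide and high, lying on the table; not wanted, leave it. Origin: centre of its underside; x along it.
- white_eraser: worn white eraser, 19 by 44 by 12, already in the smaller compartment of the tray (104 by 96, beside the squeegee's); leave it. Origin: centre of its underside.
There are look-alikes about, which are no part of the job. Of the things that look like the orange_squeegee, the largest one is meant.

How it is judged:
At the end, for the whole second after the job is handed in: Black brush flat on the long compartment's floor, middle within 26 mm of its middle each way, along it within 12 degrees; squeegee flat on the empty compartment's floor, middle within 30 mm (x) and 34 mm (y), black bar parallel to the long compartment within 12 degrees; both at rest (x of black_brush in the frame of brush_slot between -0.026 and 0.026 m and y of black_brush in the frame of brush_slot between -0.026 and 0.026 m and z of black_brush in the frame of brush_slot between -0.005 and 0.005 m and angle between the x axis of black_brush and the y axis of brush_slot, either way round below 0.22 rad and angle between each of black_brush, orange_squeegee's own z axis and vertical below 0.12 rad and linear speed of each of black_brush, orange_squeegee below 0.03 m/s and x of orange_squeegee in the frame of squeegee_bay between -0.03 and 0.03 m and y of orange_squeegee in the frame of squeegee_bay between -0.034 and 0.034 m and z of orange_squeegee in the frame of squeegee_bay between -0.005 and 0.005 m and angle between the y axis of orange_squeegee and the y axis of squeegee_bay, either way round below 0.22 rad); the robot touches nothing.
It fails at once if the tan brush is moved more than 30 mm (distance of tan_brush from where it was at the start of the episode above 0.03 m).
It fails at once if the eraser is moved more than 30 mm (distance of white_eraser from where it was at the start of the episode above 0.03 m).
It fails at once if the black brush is dropped from more than about 50 mm or thrown (linear speed of black_brush above 1 m/s and contact force between the fingers and black_brush below 0.01 N).
It fails at once if the squeegee is dropped from more than about 50 mm or thrown (linear speed of orange_squeegee above 1 m/s and contact force between the fingers and orange_squeegee below 0.01 N).
It also fails if it takes over 56 s, if anything falls off the work surface, if the arm or the gripper's body presses on something with over 40 N, if the wrist force passes 120 N, or if a joint passes its speed limit or range.

## Working session

There is one attempt and no reset: what is moved stays moved. The work goes in short steps, Python scripts to look and compute and a tool call to move; the robot and the scene stay as the last step left them, time stands still between calls to the robot, and variables do not carry over. Pictures are saved under pics/ and viewed, about 8 in all and at most 12, crops included, and the job is handed in when it is done.

Besides the shell and the picture viewer there is one more tool, called after "Emit:" as name(argument=value, ...) on one line, values as JSON. move_arm: Moves the arm, as the interface text tells. Its arguments: {"type":"object","properties":{"motion":{"type":"array"},"grip":{"type":"number"},"grip_force":{"type":"number"}},"required":["motion"]}

```bash
ls; mkdir -p pics
python3 - <<'E'
from plant import status,cams,job,bot
import cv2,pickle
print(status.state(), bot.pinch_z)
for n in ("scene","top"):
    c=cams.capture(n); cv2.imwrite(f"pics/{n}0.png",c["color"]); pickle.dump(c,open(f"{n}0.pkl","wb"))
E
```

```text
pics
{'time': 0.0, 'joint_pos': array([-1.35820412,  0.53717997, -0.00443127,  1.538884  ,  0.00259248,
        1.06732114, -0.07122021]), 'joint_velocities': array([ 0.00038068,  0.00284977,  0.00166561, -0.00195485,  0.00118963,
        0.00038071,  0.00013794]), 'effort': array([ 4.50298185e-04, -5.83399165e+01,  1.04881313e+00, -2.59107095e+01,
        1.23546520e-02,  9.55107826e-03, -2.16921700e-05]), 'position': array([0.17871925, 0.62427339, 0.23039999]), 'eef_rot': array([-0.42610461,  0.5650893 ,  0.42527363,  0.56413764]), 'ft_force': array([ 0.18699356, -1.00020075,  0.07878029]), 'moment': array([-0.00439695, -0.03668137,  0.01078856]), 'width': 0.08523760494238114} 0.0187
```

View pics/top0.png

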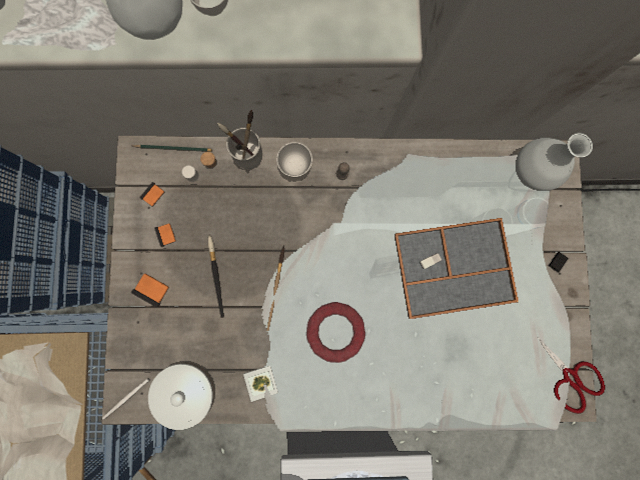

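Top view: the robot is at the bottom. The black brush is near (216,276), the tan brush near (276,285) and the largest squeegee at (150,289). The tray is near (457,268), with the long compartment nearest the robot and the empty bay at the upper right (475,247).

```bash
cat > h.py <<'E'
import numpy as np,cv2
def ray(c,uv,z):
    R,_=cv2.Rodrigues(np.array(c["rvec"],float)); t=np.array(c["tvec"],float).ravel()
    p=cv2.undistortPoints(np.array(uv,float).reshape(-1,1,2),np.array(c["mtx"],float),None).reshape(-1,2)
    d=np.c_[p,np.ones(len(p))]@R; o=-R.T@t
    return o+d*((z-o[2])/d[:,2])[:,None]
def rect(c,mask,z,box):
    "largest blob in box (u0,v0,u1,v1): min-area rect in world: centre,long,short,angle of long side"
    m=np.zeros_like(mask);u0,v0,u1,v1=box;m[v0:v1,u0:u1]=mask[v0:v1,u0:u1]
    k=max(cv2.findContours(m,cv2.RETR_EXTERNAL,cv2.CHAIN_APPROX_NONE)[0],key=cv2.contourArea)
    P=ray(c,k.reshape(-1,2),z)[:,:2]
    b=cv2.boxPoints(cv2.minAreaRect((P*1000).astype(np.float32)))/1000
    e=[b[1]-b[0],b[2]-b[1]]; e.sort(key=np.linalg.norm)
    return b.mean(0).round(4),np.linalg.norm(e[1]).round(4),np.linalg.norm(e[0]).round(4),np.degrees(np.arctan2(e[1][1],e[1][0])).round(1)
E
python3 - <<'E'
from h import *; import pickle
c=pickle.load(open("top0.pkl","rb")); im=c["color"]; hsv=cv2.cvtColor(im,cv2.COLOR_BGR2HSV)
org=cv2.inRange(hsv,(5,170,120),(18,255,255))
for b in [(120,265,180,315),(150,215,185,250),(130,175,170,212)]: print("org",rect(c,org,.009,b))
dark=cv2.inRange(hsv,(0,0,0),(180,255,50))
print("blk",rect(c,dark,.01,(200,230,232,325)))
print("bar",rect(c,dark,.012,(120,265,180,315)))
wood=cv2.inRange(hsv,(5,100,60),(20,255,210))
print("tray",rect(c,wood,.018,(380,205,530,330)))
# brush ends by eye
print(ray(c,[(210,237),(222,317),(282,247),(270,327)],.007))
print(ray(c,[(396,234),(501,219),(518,301),(411,318)],.018))
s=np.hstack([cv2.resize(im[220:330,120:300],None,fx=4,fy=4,interpolation=2)]);cv2.imwrite("pics/t1.png",s)
E
```

```text
org (array([0.5117, 0.4305], dtype=float32), np.float32(0.0597), np.float32(0.0385), np.float32(59.7))
org (array([0.6282, 0.4015], dtype=float32), np.float32(0.0401), np.float32(0.0267), np.float32(18.0))
org (array([0.7157, 0.4314], dtype=float32), np.float32(0.0404), np.float32(0.0262), np.float32(-38.6))
blk (array([0.5078, 0.2889], dtype=float32), np.float32(0.1203), np.float32(0.0112), np.float32(8.5))
bar (array([0.4863, 0.4342], dtype=float32), np.float32(0.0819), np.float32(0.0115), np.float32(62.1))
tray (array([ 0.543 , -0.2293], dtype=float32), np.float32(0.2418), np.float32(0.1868), np.float32(-82.6))
[[0.61980866 0.30629997 0.007     ]
 [0.44622875 0.2791727  0.007     ]
 [0.5949708  0.14888638 0.007     ]
 [0.42281115 0.17642546 0.007     ]]
[[ 0.61810742 -0.10162971  0.018     ]
 [ 0.64756952 -0.33670432  0.018     ]
 [ 0.46719307 -0.36153424  0.018     ]
 [ 0.43595892 -0.12656883  0.018     ]]
```

View pics/t1.png

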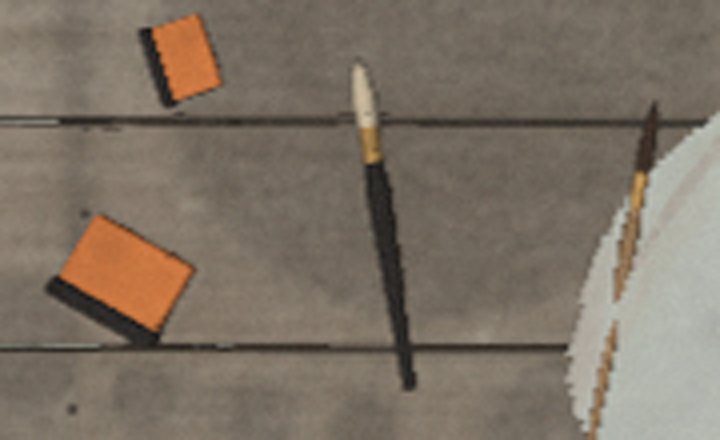

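The crop shows the whole black brush from tip (356,62) to handle end (409,390), and the large squeegee at (120,280) with its bar on the lower-left edge. I can now plan the moves with a helper.

```bash
cat > go.py <<'E'
import sys,math,numpy as np
from scipy.spatial.transform import Rotation as R
from plant import status
# usage: go.py x y z jawdeg : turn first, then shift (tool axes after the turn), in shares
x,y,z,j=map(float,sys.argv[1:5]); s=status.state(); r=R.from_quat(s["eef_rot"]); M=r.as_matrix()
yaw=math.degrees(math.atan2(M[1,2],M[0,2]))
d=(j-yaw+90)%180-90          # world turn about +z
if len(sys.argv)>5: d+=float(sys.argv[5])
M2=(R.from_euler("z",d,degrees=True)*r).as_matrix()
sh=M2.T@(np.array([x,y,z])-s["position"])/.15
n=max(abs(d)/7.16,np.linalg.norm(sh)/.27)
print("t",round(s["time"],2),"pos",s["position"].round(4),"toolx",M[:,0].round(3),"jaw",round(yaw,1),"j7",s["joint_pos"][6].round(2),"w",round(s["width"],4),"F",s["ft_force"].round(1))
print("turn total",round(-d/180,4),"rows",math.ceil(abs(d)/7.1),"shift total",sh.round(4),"rows",math.ceil(np.linalg.norm(sh)/.27))
E
python3 go.py .534 .293 .15 99.2
```

```text
t 0.1 pos [0.1787 0.6243 0.2305] toolx [-0.    -0.002 -1.   ] jaw 74.0 j7 -0.07 w 0.0855 F [ 0.9  0.4 -1. ]
turn total -0.1398 rows 4 shift total [ 0.5409 -1.9847 -2.5584] rows 13
```

Emit:
move_arm(motion=[[0, 0, 0, -0.035], [0, 0, 0, -0.035], [0, 0, 0, -0.035], [0, 0, 0, -0.035], [0.035, -0.142, -0.183, 0], [0.035, -0.142, -0.183, 0], [0.035, -0.142, -0.183, 0], [0.035, -0.142, -0.183, 0], [0.035, -0.142, -0.183, 0], [0.035, -0.142, -0.183, 0]], grip=1)

```text
time: 0.93
position: [0.3323, 0.4812, 0.1992]
eef_rot: [0.539, -0.458, -0.539, -0.458]
ft_force: [0.3, 1.4, -0.1]
width: 0.0854
```

Emit:
move_arm(motion=[[0.035, -0.142, -0.183, 0], [0.035, -0.142, -0.183, 0], [0.035, -0.142, -0.183, 0], [0.035, -0.142, -0.183, 0], [0.035, -0.142, -0.183, 0], [0.035, -0.142, -0.183, 0], [0.035, -0.142, -0.183, 0], [0.035, -0.142, -0.183, 0], [0, 0, 0, 0], [0, 0, 0, 0]])

```text
time: 1.77
position: [0.5362, 0.2905, 0.157]
eef_rot: [0.538, -0.46, -0.537, -0.459]
ft_force: [-0.6, 0.0, 0.2]
width: 0.0853
```

```bash
python3 go.py .534 .293 .15 99.2
python3 - <<'E'
from plant import cams; import cv2,pickle
c=cams.capture("wrist"); cv2.imwrite("pics/w1.png",c["color"]); pickle.dump(c,open("w1.pkl","wb"))
E
```

```text
t 1.77 pos [0.5362 0.2905 0.157 ] toolx [-0.001 -0.002 -1.   ] jaw 98.9 j7 1.15 w 0.0853 F [-0.6  0.   0.2]
turn total -0.0014 rows 1 shift total [0.0465 0.0116 0.019 ] rows 1
```

View pics/w1.png

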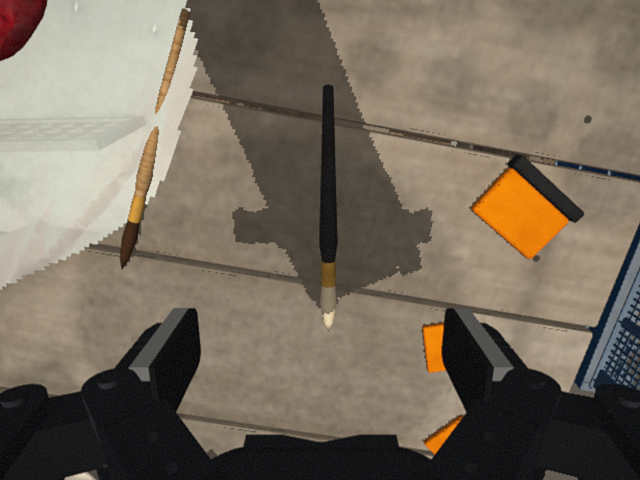

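The wrist view shows the brush from (328,86) to (328,328), and the squeegee with corners at about (518,157), (581,217), (531,258) and (472,209).

```bash
python3 - <<'E'
from h import *; import pickle
c=pickle.load(open("w1.pkl","rb"))
P=ray(c,[(328,86),(328.5,329)],.007)[:,:2];d=P[0]-P[1];print(P.mean(0),np.linalg.norm(d),np.degrees(np.arctan2(d[1],d[0])))
hsv=cv2.cvtColor(c["color"],cv2.COLOR_BGR2HSV);org=cv2.inRange(hsv,(5,170,120),(20,255,255))
print(rect(c,org,.009,(455,140,600,275)))
print(ray(c,[(512,161),(577,219)],.012),ray(c,[(531,259),(471,209)],.009))
E
python3 go.py .5345 .293 .003 99.2
```

```text
[0.5358893  0.29641124] 0.18083124851986349 -170.63493431006933
(array([0.5114, 0.4324], dtype=float32), np.float32(0.0619), np.float32(0.0394), np.float32(59.6))
[[0.475174   0.41428936 0.012     ]
 [0.5076526  0.47197826 0.012     ]] [[0.54290635 0.45037177 0.009     ]
 [0.51285484 0.39642458 0.009     ]]
t 1.82 pos [0.5348 0.2928 0.1573] toolx [-0.001 -0.    -1.   ] jaw 99.1 j7 1.15 w 0.0852 F [-0.8  0.6  0.6]
turn total -0.0003 rows 1 shift total [1.0285e+00 4.0000e-04 1.7000e-03] rows 4
```

Emit:
move_arm(motion=[[0.2, 0, 0.015, 0], [0.2, 0, 0, 0], [0.2, 0, 0, 0], [0.15, 0, 0, 0], [0.12, 0, 0, 0], [0.08, 0, 0, 0], [0.05, 0, 0, 0], [0.02, 0, 0, 0], [0, 0, 0, 0]], grip=1)

```text
time: 2.57
position: [0.5342, 0.2963, 0.0049]
eef_rot: [-0.539, 0.458, 0.539, 0.458]
ft_force: [0.2, -0.1, 0.2]
width: 0.085
```

Emit:
move_arm(motion=[[0, 0, 0, 0], [0, 0, 0, 0], [0, 0, 0, 0], [0, 0, 0, 0], [0, 0, 0, 0], [0, 0, 0, 0], [0, 0, 0, 0], [0, 0, 0, 0], [0, 0, 0, 0], [0, 0, 0, 0]], grip=0, grip_force=35)

```text
time: 3.4
position: [0.5348, 0.2958, 0.0052]
eef_rot: [0.539, -0.458, -0.539, -0.458]
ft_force: [-1.7, -0.8, 5.3]
width: 0.0118
```

```bash
python3 go.py .488 -.2376 .14 7.4
```

```text
t 3.4 pos [0.5348 0.2958 0.0052] toolx [ 0.001  0.    -1.   ] jaw 99.2 j7 1.14 w 0.0118 F [-1.7 -0.8  5.3]
turn total -0.4899 rows 13 shift total [-0.9005  3.4856  0.7674] rows 14
```

Emit:
move_arm(motion=[[0, 0, 0, 0], [-0.03, 0, 0, 0], [-0.1, 0, 0, 0], [-0.15, 0, 0, 0], [-0.15, 0, 0, 0], [-0.15, 0, 0, 0], [-0.15, 0, 0, 0], [-0.12, 0, 0, 0], [-0.05, 0, 0, 0], [0, 0, 0, 0]])

```text
time: 4.23
position: [0.5357, 0.2963, 0.1424]
eef_rot: [0.539, -0.457, -0.538, -0.46]
ft_force: [0.6, -0.4, -0.4]
width: 0.012
```

```bash
python3 - <<'E'
from plant import cams; import cv2,pickle
c=cams.capture("wrist"); cv2.imwrite("pics/w2.png",c["color"]); pickle.dump(c,open("w2.pkl","wb"))
E
python3 go.py .488 -.2376 .14 7.4
```

```text
t 4.28 pos [0.5348 0.2958 0.1406] toolx [ 0.001  0.001 -1.   ] jaw 99.2 j7 1.14 w 0.0114 F [ 0.5 -0.2 -0.8]
turn total -0.4899 rows 13 shift total [-2.0000e-04  3.4861e+00  7.6710e-01] rows 14
```

View pics/w2.png

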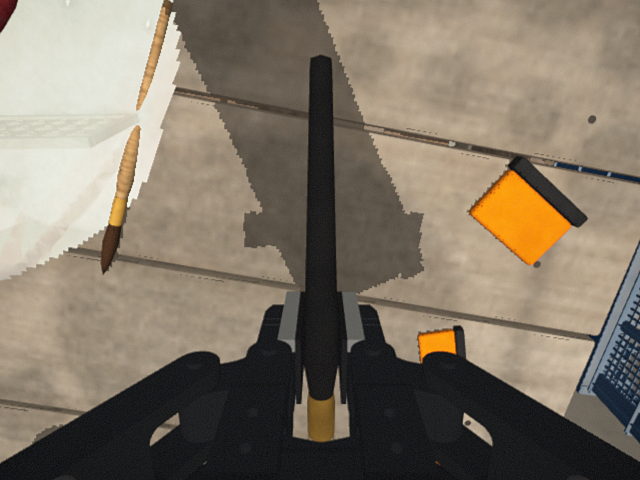

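The brush is held level with the handle end at (321,57). Wrist-joint range favours the other half turn, with the jaws going from 99° down to 7°.

```bash
python3 go.py .488 -.2376 .14 7.4 -180
```

```text
t 4.28 pos [0.5348 0.2958 0.1406] toolx [ 0.001  0.001 -1.   ] jaw 99.2 j7 1.14 w 0.0114 F [ 0.5 -0.2 -0.8]
turn total 0.5101 rows 13 shift total [ 0.0085 -3.4861 -0.7671] rows 14
```

Emit:
move_arm(motion=[[0, 0, 0, 0.0364], [0, 0, 0, 0.0364], [0, 0, 0, 0.0364], [0, 0, 0, 0.0364], [0, 0, 0, 0.0364], [0, 0, 0, 0.0364], [0, 0, 0, 0.0364], [0, 0, 0, 0.0364], [0, 0, 0, 0.0364], [0, 0, 0, 0.0364]])

```text
time: 5.12
position: [0.5334, 0.2949, 0.1381]
eef_rot: [-0.204, 0.678, 0.203, 0.676]
ft_force: [0.7, 0.1, 0.2]
width: 0.0121
```

Emit:
move_arm(motion=[[0, 0, 0, 0.0364], [0, 0, 0, 0.0364], [0, 0, 0, 0.0364], [0, 0, 0, 0.0364], [0, -0.1, -0.02, 0], [0, -0.2, -0.044, 0], [0, -0.2, -0.044, 0], [0, -0.2, -0.044, 0], [0, -0.2, -0.044, 0], [0, -0.2, -0.044, 0]])

```text
time: 5.95
position: [0.5189, 0.1243, 0.1389]
eef_rot: [-0.048, 0.706, 0.047, 0.705]
ft_force: [0.3, -0.6, -0.3]
width: 0.0118
```

Emit:
move_arm(motion=[[0, -0.2, -0.044, 0], [0, -0.2, -0.044, 0], [0, -0.2, -0.044, 0], [0, -0.2, -0.044, 0], [0, -0.2, -0.044, 0], [0, -0.2, -0.044, 0], [0, -0.2, -0.044, 0], [0, -0.2, -0.044, 0], [0, -0.2, -0.044, 0], [0, -0.2, -0.044, 0]])

```text
time: 6.78
position: [0.4918, -0.1809, 0.1389]
eef_rot: [-0.047, 0.706, 0.047, 0.705]
ft_force: [0.2, -0.4, 0.2]
width: 0.0119
```

```bash
python3 go.py .488 -.2376 .08 7.4
```

```text
t 6.78 pos [ 0.4918 -0.1809  0.1389] toolx [-0.002 -0.    -1.   ] jaw 7.7 j7 0.66 w 0.0119 F [ 0.2 -0.4  0.2]
turn total 0.0016 rows 1 shift total [ 0.3931 -0.3714 -0.0731] rows 3
```

Emit:
move_arm(motion=[[0.05, -0.15, -0.03, 0.0016], [0.05, -0.13, -0.025, 0], [0.1, -0.09, -0.018, 0], [0.1, 0, 0, 0], [0.05, 0, 0, 0], [0, 0, 0, 0], [0, 0, 0, 0]])

```text
time: 7.37
position: [0.4894, -0.2347, 0.0869]
eef_rot: [-0.045, 0.706, 0.045, 0.705]
ft_force: [-0.8, -1.4, 0.6]
width: 0.0119
```

```bash
python3 - <<'E'
from plant import cams; import cv2,pickle,numpy as np
c=cams.capture("wrist"); pickle.dump(c,open("w3.pkl","wb"))
d=cams.capture("top"); pickle.dump(d,open("t3.pkl","wb"))
cv2.imwrite("pics/w3.png",np.hstack([cv2.resize(c["color"],(480,360)),cv2.resize(d["color"][190:340,370:530],(320,300)).copy() if 0 else cv2.resize(d["color"][180:345,380:528],(320,360))]))
E
python3 go.py .488 -.2376 .010 7.4
```

```text
t 7.47 pos [ 0.4905 -0.2349  0.0878] toolx [ 0.001 -0.    -1.   ] jaw 7.3 j7 0.8 w 0.0119 F [ 1.  -0.  -0.1]
turn total -0.0005 rows 1 shift total [ 0.5188 -0.0156 -0.0193] rows 2
```

View pics/w3.png

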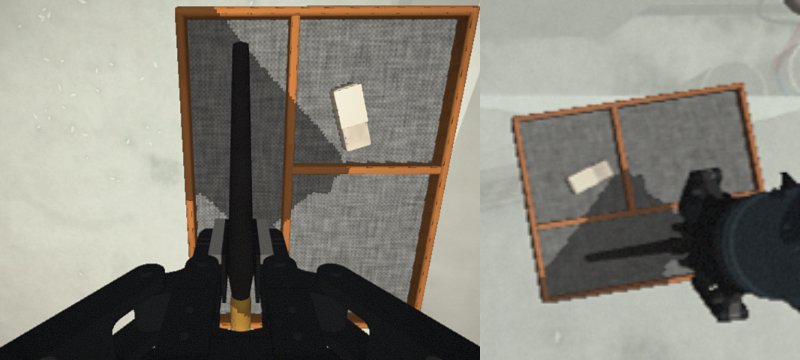

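The brush hangs above the middle of the long compartment and lines up with it, with its handle end at (241,43) in the left panel. I'll check the numbers.

Run:
```python
from h import *; import pickle
c=pickle.load(open("w3.pkl","rb")); k=4/3
P=ray(c,[(177*k,8*k),(478*k,8*k)],.018)[:,:2]; print("corners",P)
ex=P[1]-P[0];L=np.linalg.norm(ex);ex/=L;ey=np.array([-ex[1],ex[0]])
slot=P[0]+.039*ex-.121*ey; print("L",L,"ang",np.degrees(np.arctan2(ex[1],ex[0])),"slot",slot,"bay",slot+.091*ex-.051*ey)
H=ray(c,[(241*k,43*k)],.09)[0,:2]; print("handle end",H,"in slot frame",(H-slot)@ex,(H-slot)@ey)
```

```text
corners [[ 0.43594555 -0.12199232]
 [ 0.61812184 -0.09864058]]
L 0.18366682544888324 ang 7.304461012586409 slot [ 0.49001321 -0.23705182] bay [ 0.58675894 -0.27606802]
handle end [ 0.47831961 -0.14502216] in slot frame 0.00010211483631917601 0.09276954096137963
```

Emit:
move_arm(motion=[[0.1, 0, -0.005, 0], [0.12, 0, 0, 0], [0.12, 0, 0, 0], [0.08, 0, 0, 0], [0.04, 0, 0, 0], [0.02, 0, 0, 0], [0.012, 0, 0, 0], [0.01, 0, 0, 0], [0, 0, 0, 0], [0, 0, 0, 0]])

```text
time: 8.3
position: [0.4899, -0.2354, 0.0125]
eef_rot: [-0.045, 0.705, 0.044, 0.706]
ft_force: [-0.2, -0.8, 0.1]
width: 0.0124
```

```bash
python3 go.py .488 -.2376 .012 7.4
```

```text
t 8.3 pos [ 0.4899 -0.2354  0.0125] toolx [ 0.001 -0.    -1.   ] jaw 7.2 j7 0.85 w 0.0124 F [-0.2 -0.8  0.1]
turn total -0.001 rows 1 shift total [ 0.0036 -0.0126 -0.0147] rows 1
```

Emit:
move_arm(motion=[[0.007, 0, 0, 0], [0, 0, 0, 0], [0, 0, 0, 0]])

```text
time: 8.55
position: [0.4898, -0.2353, 0.0112]
eef_rot: [-0.045, 0.706, 0.044, 0.706]
ft_force: [-0.3, -1.2, 0.4]
width: 0.0117
```

Emit:
move_arm(motion=[[0, 0, 0, 0], [0, 0, 0, 0], [0, 0, 0, 0], [0, 0, 0, 0], [0, 0, 0, 0], [-0.05, 0, 0, 0], [-0.15, 0, 0, 0], [-0.2, 0, 0, 0], [-0.25, 0, 0, 0], [-0.25, 0, 0, 0]], grip=0.38)

```text
time: 9.38
position: [0.4888, -0.2351, 0.1475]
eef_rot: [-0.044, 0.706, 0.044, 0.705]
ft_force: [0.9, 0.3, 0.3]
width: 0.0324
```

```bash
python3 go.py .508 .434 .15 150 ; python3 go.py .508 .434 .15 150 180
```

```text
t 9.38 pos [ 0.4888 -0.2351  0.1475] toolx [-0.001  0.    -1.   ] jaw 7.2 j7 0.76 w 0.0324 F [0.9 0.3 0.3]
turn total 0.2066 rows 6 shift total [-0.0121  3.9272 -2.1193] rows 17
t 9.38 pos [ 0.4888 -0.2351  0.1475] toolx [-0.001  0.    -1.   ] jaw 7.2 j7 0.76 w 0.0324 F [0.9 0.3 0.3]
turn total -0.7934 rows 21 shift total [-0.021  -3.9272  2.1193] rows 17
```

Emit:
move_arm(motion=[[0, 0, 0, 0.0344], [0, 0, 0, 0.0344], [0, 0, 0, 0.0344], [0, 0, 0, 0.0344], [0, 0, 0, 0.0344], [0, 0, 0, 0.0344], [0, 0.196, -0.106, 0], [0, 0.196, -0.106, 0], [0, 0.196, -0.106, 0], [0, 0.196, -0.106, 0]], grip=1)

```text
time: 10.22
position: [0.4929, -0.1002, 0.1464]
eef_rot: [0.183, 0.683, -0.183, 0.683]
ft_force: [0.4, 0.6, 0.2]
width: 0.085
```

Emit:
move_arm(motion=[[0, 0.196, -0.106, 0], [0, 0.196, -0.106, 0], [0, 0.196, -0.106, 0], [0, 0.196, -0.106, 0], [0, 0.196, -0.106, 0], [0, 0.196, -0.106, 0], [0, 0.196, -0.106, 0], [0, 0.196, -0.106, 0], [0, 0.196, -0.106, 0], [0, 0.196, -0.106, 0]])

```text
time: 11.05
position: [0.5017, 0.2343, 0.1466]
eef_rot: [0.183, 0.683, -0.182, 0.683]
ft_force: [0.8, -0.3, 0.7]
width: 0.0857
```

Emit:
move_arm(motion=[[0, 0.196, -0.106, 0], [0, 0.196, -0.106, 0], [0, 0.196, -0.106, 0], [0, 0.196, -0.106, 0], [0, 0.196, -0.106, 0], [0, 0.18, -0.1, 0], [0, 0, 0, 0], [0, 0, 0, 0]])

```text
time: 11.72
position: [0.5059, 0.4326, 0.1459]
eef_rot: [0.181, 0.684, -0.181, 0.683]
ft_force: [-0.6, -0.9, 0.4]
width: 0.0855
```

```bash
python3 - <<'E'
from plant import cams; import cv2,pickle,numpy as np
c=cams.capture("wrist"); pickle.dump(c,open("w4.pkl","wb"))
d=cams.capture("top"); pickle.dump(d,open("t4.pkl","wb"))
cv2.imwrite("pics/w4.png",np.hstack([cv2.resize(c["color"],(480,360)),cv2.resize(d["color"][180:345,380:528],(320,360))]))
from h import *
hsv=cv2.cvtColor(c["color"],cv2.COLOR_BGR2HSV);org=cv2.inRange(hsv,(5,170,120),(20,255,255))
print(rect(c,org,.009,(0,0,640,480)))
E
python3 go.py .508 .434 .000 150
```

```text
(array([0.5124, 0.4346], dtype=float32), np.float32(0.0601), np.float32(0.0387), np.float32(60.0))
t 11.82 pos [0.5073 0.429  0.1462] toolx [ 0.    -0.001 -1.   ] jaw -30.0 j7 -0.95 w 0.0856 F [ 0.8 -1.   0.1]
turn total -0.0 rows 1 shift total [ 0.9745  0.0318 -0.0133] rows 4
```

View pics/w4.png

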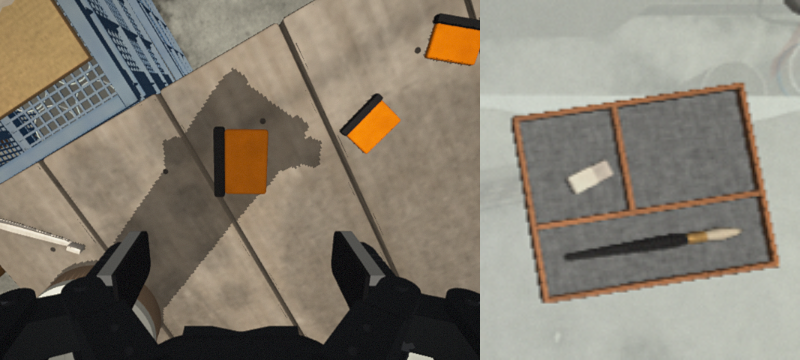

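The tray crop shows the brush lying along the middle of the long compartment, with the eraser unmoved. In the wrist view the squeegee is at (242,161), square to the jaws. I'll go down on it.

Emit:
move_arm(motion=[[0.18, 0.04, -0.015, 0], [0.2, 0, 0, 0], [0.2, 0, 0, 0], [0.15, 0, 0, 0], [0.12, 0, 0, 0], [0.07, 0, 0, 0], [0.035, 0, 0, 0], [0.015, 0, 0, 0], [0, 0, 0, 0], [0, 0, 0, 0]], grip=1)

```text
time: 12.65
position: [0.5089, 0.437, 0.0017]
eef_rot: [0.183, 0.683, -0.182, 0.683]
ft_force: [0.0, 0.2, -0.9]
width: 0.0851
```

Emit:
move_arm(motion=[[0, 0, 0, 0], [0, 0, 0, 0], [0, 0, 0, 0], [0, 0, 0, 0], [0, 0, 0, 0], [0, 0, 0, 0], [0, 0, 0, 0], [0, 0, 0, 0]], grip=0, grip_force=35)

```text
time: 13.32
position: [0.5083, 0.4372, 0.0014]
eef_rot: [0.183, 0.683, -0.182, 0.683]
ft_force: [-1.3, 0.7, 6.2]
width: 0.0485
```

```bash
python3 go.py .586 -.2763 .14 7.4
```

```text
t 13.32 pos [0.5083 0.4372 0.0014] toolx [ 0.     0.001 -1.   ] jaw -29.9 j7 -0.89 w 0.0485 F [-1.3  0.7  6.2]
turn total -0.2074 rows 6 shift total [-0.9288 -4.7826 -0.0992] rows 19
```

Gripped (48.5 mm). Lift, turn and carry.

Emit:
move_arm(motion=[[-0.03, 0, 0, 0], [-0.1, 0, 0, 0], [-0.15, 0, 0, 0], [-0.15, 0, 0, 0], [-0.15, 0, 0, -0.0345], [-0.15, 0, 0, -0.0345], [-0.12, 0, 0, -0.0345], [-0.06, 0, 0, -0.0345], [0, 0, 0, -0.0345], [0, 0, 0, -0.0345]])

```text
time: 14.15
position: [0.5088, 0.437, 0.1392]
eef_rot: [-0.046, 0.705, 0.047, 0.706]
ft_force: [0.5, 0.3, -0.8]
width: 0.0484
```

```bash
python3 - <<'E'
from plant import cams; import cv2,pickle
c=cams.capture("wrist"); cv2.imwrite("pics/w5.png",cv2.resize(c["color"],(480,360)))
E
python3 go.py .586 -.2763 .14 7.4
```

```text
t 14.2 pos [0.5087 0.4366 0.1388] toolx [ 0.002  0.001 -1.   ] jaw 7.9 j7 -0.4 w 0.0489 F [ 0.3 -0.4 -0.3]
turn total 0.003 rows 1 shift total [-0.0119 -4.7796 -0.1008] rows 18
```

View pics/w5.png

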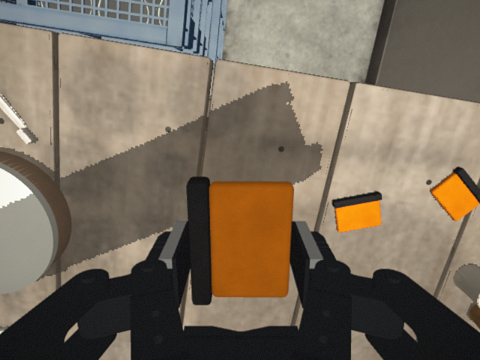

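The squeegee is held flat and square between the pads, centred at (242,240). I'll carry it to the bay.

Emit:
move_arm(motion=[[0, -0.1, 0, 0.003], [0, -0.2, -0.004, 0], [0, -0.22, -0.004, 0], [0, -0.22, -0.005, 0], [0, -0.22, -0.005, 0], [0, -0.22, -0.005, 0], [0, -0.22, -0.005, 0], [0, -0.22, -0.005, 0], [0, -0.22, -0.005, 0], [0, -0.22, -0.005, 0]])

```text
time: 15.03
position: [0.5377, 0.1262, 0.1373]
eef_rot: [-0.04, 0.706, 0.04, 0.706]
ft_force: [1.8, -0.6, -0.2]
width: 0.0483
```

Emit:
move_arm(motion=[[0, -0.22, -0.005, 0], [0, -0.22, -0.005, 0], [0, -0.22, -0.005, 0], [0, -0.22, -0.005, 0], [0, -0.22, -0.005, 0], [0, -0.22, -0.005, 0], [0, -0.22, -0.005, 0], [0, -0.22, -0.005, 0], [0, -0.22, -0.005, 0], [0, -0.22, -0.005, 0]])

```text
time: 15.87
position: [0.5685, -0.2021, 0.1373]
eef_rot: [-0.04, 0.706, 0.04, 0.706]
ft_force: [0.4, 0.3, -0.4]
width: 0.0487
```

```bash
python3 go.py .586 -.2763 .08 7.4
```

```text
t 15.87 pos [ 0.5685 -0.2021  0.1373] toolx [-0. -0. -1.] jaw 6.5 j7 0.65 w 0.0487 F [ 0.4  0.3 -0.4]
turn total -0.0052 rows 1 shift total [ 0.3823 -0.5052  0.0521] rows 3
```

Emit:
move_arm(motion=[[0.04, -0.15, 0.015, -0.005], [0.08, -0.15, 0.015, 0], [0.1, -0.12, 0.012, 0], [0.1, -0.05, 0.005, 0], [0.06, 0, 0, 0], [0, 0, 0, 0], [0, 0, 0, 0]])

```text
time: 16.45
position: [0.5851, -0.2675, 0.0798]
eef_rot: [-0.047, 0.706, 0.047, 0.705]
ft_force: [-0.4, -0.0, -0.4]
width: 0.0484
```

```bash
python3 - <<'E'
from plant import cams; import cv2,pickle
c=cams.capture("wrist"); cv2.imwrite("pics/w6.png",cv2.resize(c["color"],(480,360)))
E
python3 go.py .586 -.2763 .0085 7.4
```

```text
t 16.5 pos [ 0.5859 -0.2675  0.0805] toolx [ 0.  0. -1.] jaw 7.7 j7 0.78 w 0.0485 F [ 0.3 -0.2  0. ]
turn total 0.0015 rows 1 shift total [ 0.4802 -0.0587 -0.0067] rows 2
```

View pics/w6.png

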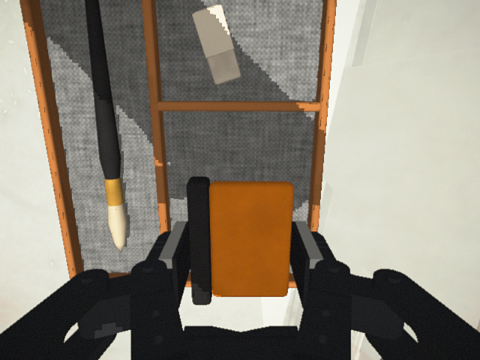

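The squeegee is above the empty bay, parallel to the dividers and clear of the walls. Now I'll lower it.

Emit:
move_arm(motion=[[0.08, -0.03, -0.005, 0], [0.12, -0.025, 0, 0], [0.12, 0, 0, 0], [0.08, 0, 0, 0], [0.04, 0, 0, 0], [0.02, 0, 0, 0], [0.015, 0, 0, 0], [0.01, 0, 0, 0], [0, 0, 0, 0], [0, 0, 0, 0]])

```text
time: 17.33
position: [0.5867, -0.2769, 0.0079]
eef_rot: [-0.048, 0.705, 0.047, 0.706]
ft_force: [-0.1, -0.1, -0.3]
width: 0.0485
```

```bash
python3 go.py .586 -.2763 .0074 7.4
```

```text
t 17.33 pos [ 0.5867 -0.2769  0.0079] toolx [ 0.001 -0.    -1.   ] jaw 7.7 j7 0.82 w 0.0485 F [-0.1 -0.1 -0.3]
turn total 0.0016 rows 1 shift total [ 0.0031  0.0044 -0.004 ] rows 1
```

Within 1 mm of the felt. I'll open to about 62 mm, which stays clear of the bay walls, and then rise.

Emit:
move_arm(motion=[[0, 0, 0, 0], [0, 0, 0, 0], [0, 0, 0, 0], [0, 0, 0, 0], [0, 0, 0, 0], [-0.05, 0, 0, 0], [-0.15, 0, 0, 0], [-0.2, 0, 0, 0], [-0.25, 0, 0, 0], [-0.25, 0, 0, 0]], grip=0.73)

```text
time: 18.17
position: [0.5855, -0.2765, 0.1437]
eef_rot: [-0.047, 0.706, 0.047, 0.705]
ft_force: [0.3, 0.7, 0.2]
width: 0.0621
```

Emit:
move_arm(motion=[[0, 0.2, 0, 0], [0, 0.25, 0, 0], [0, 0.25, 0, 0], [0, 0.25, 0, 0], [0, 0.25, 0, 0], [0, 0.25, 0, 0], [0, 0.25, 0, 0], [0, 0.25, 0, 0], [0, 0.2, 0, 0], [0, 0, 0, 0]])

```text
time: 19.0
position: [0.5421, 0.0513, 0.1424]
eef_rot: [-0.049, 0.705, 0.052, 0.705]
ft_force: [-0.5, -0.3, 0.0]
width: 0.0626
```

Run:
```python
from h import *
from plant import cams,status
d=cams.capture("top"); im=d["color"]
sc=cams.capture("scene")["color"]
cv2.imwrite("pics/t6.png",np.hstack([cv2.resize(im[180:345,380:528],(323,360)),cv2.resize(sc,(477,360))]))
hsv=cv2.cvtColor(im,cv2.COLOR_BGR2HSV)
ex=np.array([np.cos(np.radians(7.35)),np.sin(np.radians(7.35))]);ey=np.array([-ex[1],ex[0]]);slot=np.array([.489,-.237]);bay=slot+.091*ex-.051*ey
o=rect(d,cv2.inRange(hsv,(8,190,170),(18,255,255)),.015,(445,224,508,275)); q=np.array(o[0])-bay
print("orange",o,"in bay",q@ex,q@ey)
s=status.state();print(s["time"],s["position"],s["width"])
```

```text
Traceback (most recent call last):
  File "h.py", line 10, in rect
    k=max(cv2.findContours(m,cv2.RETR_EXTERNAL,cv2.CHAIN_APPROX_NONE)[0],key=cv2.contourArea)
ValueError: max() iterable argument is empty
```

View pics/t6.png

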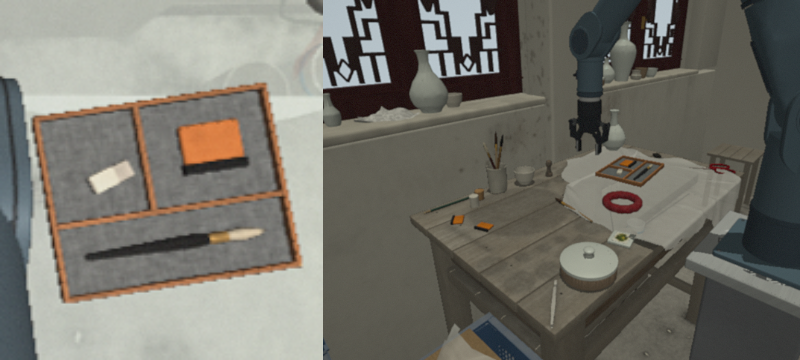

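The top crop shows the squeegee flat in the empty bay with corners (178,123), (241,119), (249,166) and (183,174). The brush runs from (86,257) to (263,232) in the long compartment, and the eraser is unmoved. I'll run one numeric check and hand in if it passes.

Run:
```python
from h import *
from plant import cams,job
import pickle
d=pickle.load(open("t4.pkl","rb")); f=148/323;g=165/360
px=lambda L:[(380+u*f,180+v*g) for u,v in L]
T=ray(d,px([(34,118),(267,84),(301,266),(66,301)]),.018)[:,:2]
ey=(T[0]-T[1]);ey/=np.linalg.norm(ey);ex=np.array([ey[1],-ey[0]]);slot=T.mean(0)-.055*ex;bay=slot+.091*ex-.051*ey
S=ray(d,px([(178,123),(241,119),(249,166),(183,174)]),.016)[:,:2];q=S.mean(0)-bay;b=S[3]-S[2]
B=ray(d,px([(86,257),(263,232)]),.013)[:,:2];r=B.mean(0)-slot;a=B[0]-B[1]
ang=lambda v:np.degrees(np.arctan2(v@ex,v@ey))
res=[q@ex,q@ey,r@ex,r@ey];print("sq",res[:2],ang(b),"brush",res[2:],ang(a))
if max(map(abs,res))<.018 and abs(ang(a))<8 and abs(ang(b))<8: print(job.job_done())
```

```text
sq [np.float64(0.0025869967119853217), np.float64(-0.0037574335479921093)] 1.5546917090525918 brush [np.float64(0.001653337077845735), np.float64(0.0007157709553141855)] 0.6094180415724456
the job is handed in; nothing more can be done
None
```

The job is done and handed in at about 19 s of the 56 s allowed, with both items in the tray. I lowered each one to about 1 mm above the felt before releasing it.

| Item | Offset x / y from compartment centre | Angle to the long compartment |
|---|---|---|
| Black brush | about 2 / 1 mm | about 0.6° |
| Orange squeegee (the largest of the three) | about 3 / -4 mm | about 1.6° |

These figures come from corner and end points I picked by eye in the last top picture. They are well inside the limits.

- **Eraser and tan brush:** In the last top picture the eraser looks where it was at the start. The tan brush was never touched; I last saw it in the wrist view just after lifting the black brush, and did not measure it again at the end.
- **Arm:** It stopped about 0.3 m to the side of the tray and about 140 mm above the table, touching nothing. The wrist force readings I saw stayed under about 7 N.
- **Failed check:** My automatic colour-mask check on the placed squeegee found nothing because its threshold was too strict. I used the hand-picked points instead.

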